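# Rock a jammed core pin free in a foundry core shop

## Task

The core pin with the red handle is jammed between the two stiff steel jaws of its wooden block. Rock it from side to side until both jaws have been worked back clear of its shoulder, pull it straight up out of the block, and put it foot down into the green pail. Leave the blue-handled pin alone in its own block.

Things in the scene. Friction and masses are not known exactly. Their poses are not given: they have to be found in the camera images.
- red_pin: Steel pin, 120 mm tall, 0.15-0.29 kg. Origin: centre of underside, 10 mm above the table; z up. Foot 8 mm wide along y; shoulder 20 x 20 mm, top at 45 mm; waist 12 mm wide along y, 45-68 mm; red handle 26 (x) x 18 (y) mm, 68-120 mm. It pivots on its foot and has room to rock along its own y only (0.25 rad each way). It stands in a wooden block 70 x 136 mm, long side along y, jaw tops 68 mm above the table.
- red_jaw_left (a joint): Steel jaw at the waist on the pin's +y side: distance pushed back, m. Start 0-0.0015, stop 0.014. Stiff (6 N), stays where left. At 0 it overlaps the shoulder by 3.5 mm and blocks a straight pull; well clear from 0.0045. Tilting the pin 0.2 rad to this side pushes it back about 9 mm. With both jaws back the pin lifts straight up; its foot clears the jaws after 60 mm.
- red_jaw_right (a joint): The like jaw on the pin's -y side: distance pushed back towards -y, m. Start 0-0.0015, stop 0.014, clear from 0.0045; 6 N, stays where left.
- pail: Open round green steel pail, fixed, 70 mm high, 120 mm across the rim, 104 mm across the base, wall 3 mm, floor 5 mm thick. Origin: centre of the underside. The pin may lean on its rim. Pail and both blocks change places.
- blue_pin: Bystander: same pin with a blue handle, in a like block of its own, to be left there. Origin: centre of its underside. Also about: cream sand cores up to 110 mm tall at the far edge, a hammer, a yellow brush.

How it is judged:
By the outcome, as a careful person would: the job done as asked, in the order asked, and still so for the second after the job is handed in, with the robot touching nothing.
It also fails if it takes over 40 s, if anything falls off the work surface, if the arm or the gripper's body presses on something with over 40 N, if the wrist force passes 120 N, or if a joint passes its speed limit or range.

## Robot

A 7-joint arm with a two-finger parallel gripper is mounted at the origin on the work surface. World frame = base frame: x ahead of the robot, y to its left, z up, the work surface at z = 0. Lengths are in m, angles in rad, forces in N, time in s.
With the tool pointing down it reaches from about 0.425 to 0.875 m from the base axis. Payload 4.7 kg.
Tool frame: the origin (TCP) lies at the very end of the fingers, on their centre line; the grasp point (between the pads) lies 19 mm behind it; z points along the fingers, y is the line along which they close (so a half turn about z gives the same grasp; the last joint's range is limited). The gripper opens to 87 mm and grips with 3 to 60 N. Pads are 19 mm wide; open, the fingers measure 117 mm over their backs; the gripper's body (75 mm by 190 mm) begins 51 mm behind the grasp point.
Start: joints at [-1.259, 0.321, -0.07, 1.45, 0.023, 1.371, -0.057], TCP at [0.191, 0.621, 0.223] pointing down, gripper open.
Joint ranges: [-2.86, 2.86], [-0.3, 2.09], [-1.38, 1.24], [0.06, 2.45], [-1.56, 4.7], [0.09, 2.05], [-2.69, 2.69]. Speed limits (rad/s): [2.57, 2.57, 3.14, 3.14, 3.14, 3.14, 3.14].

## Interface

Orientations are given as a rotation vector (axis times angle).
In Python, from bench import ctrl, get_image, job gives the robot as it stands.
- The arm moves only by the shell command python3 -m crank 'ROWS' [FORCE]. ROWS is JSON, a list that holds one entry, the list of rows, each a list of 5 numbers: the shift along the tool's x, y, z in mm, then the turn about the tool's z in rad, then the closure, from -1 (fully open) to 1 (shut), so that 0 is half open. A call has 1 to 10 rows; each row shifts and turns the commanded pose from where the row before left it, along the tool's axes as they then stand; what a row does not reach is not made up. A row lasts 1/12 s, in which the tool goes at most 41.7 mm and 7.16 degrees, less where a joint would pass 70% of its speed; a pose out of reach is approached as far as the arm can. A call with a gripper value outside its range is refused whole. The fingers move at their own pace and stop on an object; FORCE is the grip in N (left out, the last holds). Time passes only in rows, so rows that do not move let the fingers close. It gives the time, the measured TCP pose, the force, the opening and the grip force at its end, in the units of the state.
- ctrl.get_state(): the state, without advancing time (a new reading comes with each control period).
- get_image(name): name is "scene" or "top" or "wrist"; returns a dict with "pixels" (480x640x3 uint8, red, green, blue), "fx", "fy", "cx", "cy" (pixels), "T" (4x4, takes a point from camera to world coordinates); the wrist camera has in their place "T_tool_cam" (4x4, takes a point from camera to tool coordinates, whose origin is the TCP and whose axes are the flange's). Camera axes: x right, y down, z forward; pixel columns grow to the right and rows downward; lengths in m; the calibration is good to about 2 mm. The wrist camera is an equidistant fisheye: a pixel r from the principal point sees the ray r / f radians off the axis. A picture is of the moment at which its call begins: read the wrist's pose just before it. There is no depth.
- job.close_job(): hands the job in; it is judged then, once.
The state is a dict: "time": time; "joint_positions": joint angles; "qd": joint speeds; "joint_torque": joint torques, N m; "position": TCP position; "tool_rot": TCP orientation; "ft_force": force on the tool from outside, world axes, zero at the start; "torque": the same for the moment, N m; "grip_width": opening from 0.0 (shut) to 1.0 (fully open); "grip_force": force on a finger pad.
Only numpy, scipy, OpenCV 4.12 (cv2) and the standard library are available. Lean on these libraries where they do the work, as an engineer would, in place of code of your own. Each camera call takes 0.05 s, during which the arm holds its last target. There are 200 camera calls.

## Working session

There is one attempt and no reset: what is moved stays moved. The work goes in short steps, Python scripts to look and compute and a shell command to move; the robot and the scene stay as the last step left them, time stands still between calls to the robot, and variables do not carry over. Pictures are saved under pics/ and viewed, at most 10 in all, crops included, and the job is handed in when it is done.

```bash
ls; mkdir -p pics; cat > h.py <<'E'
import numpy as np,cv2
from bench import ctrl,get_image,job
def save(im,n): cv2.imwrite('pics/'+n,cv2.cvtColor(im['pixels'],cv2.COLOR_RGB2BGR))
def ray(im,u,v):
    T=np.array(im['T']);d=T[:3,:3]@np.array([(u-im['cx'])/im['fx'],(v-im['cy'])/im['fy'],1]);return T[:3,3],d
def onz(im,u,v,z):
    o,d=ray(im,u,v);return o+d*(z-o[2])/d[2]
E
python3 - <<'E'
from h import *
for n in ['scene','top']:
    im=get_image(n);save(im,n+'0.png');np.save(n+'.npy',im,allow_pickle=True);print(n,np.round(im['T'],3).tolist(),im['fx'])
s=ctrl.get_state();print({k:np.round(v,3).tolist() for k,v in s.items()})
E
```

```text
pics
scene [[0.038, 0.724, -0.689, 1.125], [0.999, -0.027, 0.027, -0.005], [0.0, -0.689, -0.724, 0.629], [0.0, 0.0, 0.0, 1.0]] 477.4838453483983
top [[-0.016, -0.998, 0.058, 0.489], [-1.0, 0.016, -0.003, -0.007], [0.002, -0.058, -0.998, 0.972], [0.0, 0.0, 0.0, 1.0]] 527.5814032949258
{'time': 0.1, 'joint_positions': [-1.259, 0.322, -0.07, 1.452, 0.023, 1.371, -0.057], 'qd': [-0.001, -0.001, -0.001, -0.003, -0.001, 0.0, -0.002], 'joint_torque': [0.0, -49.257, -0.405, -31.34, -0.064, 0.039, 0.0], 'position': [0.191, 0.621, 0.222], 'tool_rot': [-0.466, -3.107, 0.003], 'ft_force': [-0.946, -0.314, 0.123], 'torque': [-0.022, -0.042, -0.003], 'grip_force': 0.0, 'grip_width': 1.0}
```

View pics/scene0.png

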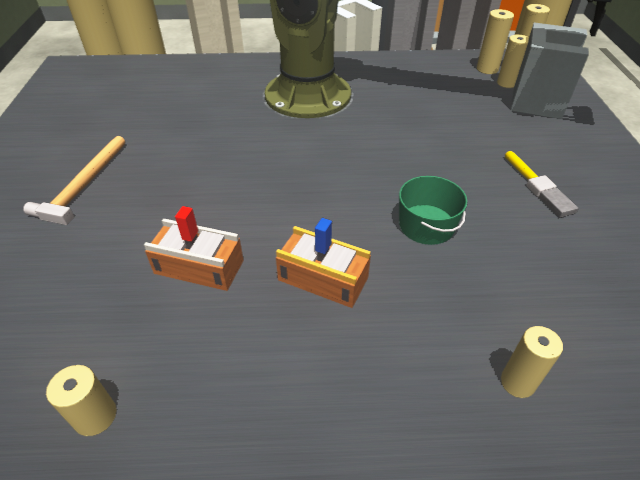

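View pics/top0.png

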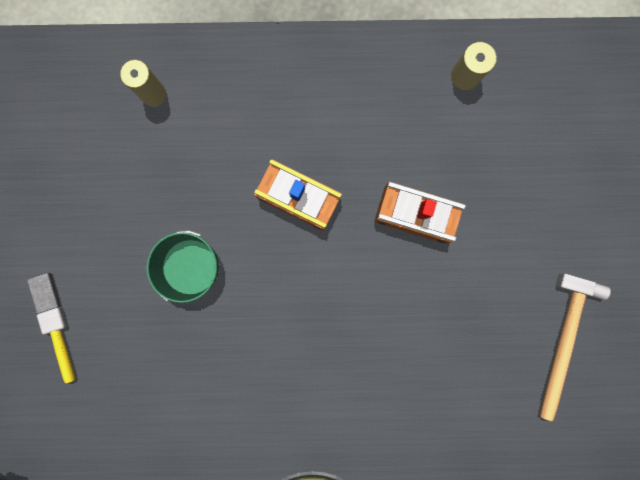

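The scene view shows the red pin at (187,222), the blue pin at (323,235) and the pail at (432,208). In the top view these are at (429,208), (297,189) and (183,267), and the blocks are turned by about 15° and 25°.

```bash
cat > m.py <<'E'
from h import *
def ld(n): return np.load(n+'.npy',allow_pickle=True).item()
def blob(m):
    c,_=cv2.findContours(m.astype(np.uint8),cv2.RETR_EXTERNAL,cv2.CHAIN_APPROX_NONE);return max(c,key=cv2.contourArea)
t=ld('top');s=ld('scene')
def masks(im):
    h=cv2.cvtColor(im['pixels'],cv2.COLOR_RGB2HSV).astype(int);H,S,V=h[...,0],h[...,1],h[...,2]
    return dict(red=((H<5)|(H>175))&(S>200)&(V>90),green=(H>60)&(H<90)&(S>120)&(V>40),orange=(H>=7)&(H<16)&(S>150)&(V>80),white=(S<40)&(V>170),H=H,S=S,V=V)
if __name__=='__main__':
    for im,n in((t,'top'),(s,'scene')):
        m=masks(im)
        c=blob(m['red']);print(n,'red',cv2.minAreaRect(c),cv2.boundingRect(c))
        if n=='top':
            # top face brightest
            r=im['pixels'];x,y,w,h=cv2.boundingRect(c);print(r[y-1:y+h+1,x-1:x+w+1,0])
            g=blob(m['green']);e=cv2.minEnclosingCircle(g);print('pail',e,onz(im,*e[0],.07),e[1]*.9/527*2)
            k=np.zeros_like(m['red']);k[170:255,365:475]=1
            b=blob(cv2.morphologyEx(((m['orange']|m['white']|(m['V']>150))&k).astype(np.uint8),cv2.MORPH_CLOSE,np.ones((5,5))))
            R=cv2.minAreaRect(b);print('block',R);P=np.array([onz(im,*p,.07)[:2] for p in cv2.boxPoints(R)]);print(P,P.mean(0));
            for i in range(2):
                d=P[i+1]-P[i];print(np.linalg.norm(d),np.degrees(np.arctan2(d[1],d[0])))
E
python3 m.py
python3 - <<'E'
from m import *
a=cv2.resize(t['pixels'][165:260,360:480],None,fx=5,fy=5,interpolation=cv2.INTER_CUBIC);b=cv2.resize(s['pixels'][190:300,130:260],None,fx=5,fy=5,interpolation=cv2.INTER_CUBIC)
cv2.imwrite('pics/z1.png',a[...,::-1]);cv2.imwrite('pics/z2.png',b[...,::-1])
E
```

```text
top red ((426.44342041015625, 208.6981201171875), (12.774530410766602, 17.0327091217041), 15.945395469665527) (419, 200, 16, 17)
[[240 241 240 221 179 159 149 140 176 224 221 185 162 153 154 163 202 229]
 [240 240 238 231 221 200 167 139 214 239 242 239 239 235 225 205 173 152]
 [240 239 228 217 184 138 115 130 222 241 243 242 243 242 241 240 238 231]
 [241 239 197 137 112 105 108 164 230 242 243 243 243 243 242 242 242 241]
 [240 236 174 111  98 101 118 207 238 242 243 242 242 243 243 242 242 241]
 [239 214 145 105 100  99 121 221 241 242 242 243 242 243 242 243 242 241]
 [237 180 112  97  98 102 144 226 241 242 243 243 243 243 243 242 243 239]
 [235 171 107  98 101 113 193 235 242 242 243 243 243 242 242 243 241 234]
 [219 148 103  97  98 117 218 240 242 243 243 243 243 243 243 243 241 234]
 [182 113  99  97  98 125 223 241 242 243 242 243 242 243 243 242 240 225]
 [172 107  96  97 107 170 229 242 242 242 243 243 242 242 243 242 234 233]
 [152 102  99  98 111 212 240 242 243 242 243 243 243 242 242 240 220 231]
 [120  98  97 101 122 222 241 243 243 243 243 242 243 242 243 240 224 2
[... 239 characters left out ...]
 91  92  91  92  96 106 116 129 165 211 228 235 237 224 233 241]
 [ 86  89  90  91  91  91  91  91  91  91 101 111 128 175 213 231 240 242]
 [ 64  76  81  85  89  89  87  90  93  95 102 112 137 216 236 239 241 243]]
pail ((167.0, 247.5), 21.10104751586914) [0.52069271 0.24074143 0.07      ] 0.0720718890485094
block ((420.50958251953125, 212.11160278320312), (81.65003967285156, 41.01218795776367), 16.927515029907227)
[[ 0.56259026 -0.11676517]
 [ 0.63010272 -0.13887451]
 [ 0.58686289 -0.27227466]
 [ 0.51968928 -0.2496346 ]] [ 0.57481129 -0.19438724]
0.07104050778120007 -18.132862186966282
0.14023295890905135 -107.95938807514446
scene red ((183.0, 223.0), (16.0, 34.0), -0.0) (175, 206, 17, 35)
```

View pics/z1.png

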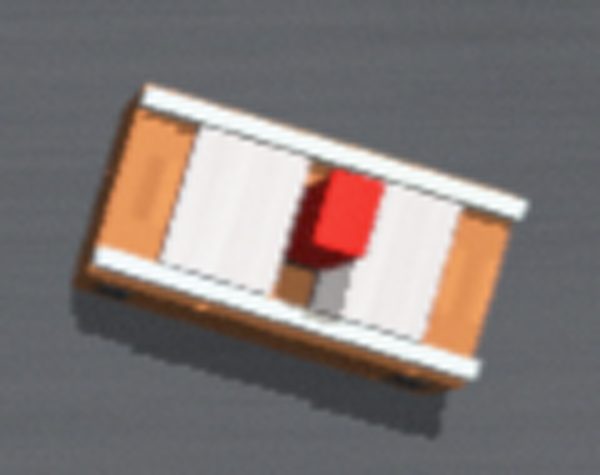

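View pics/z2.png

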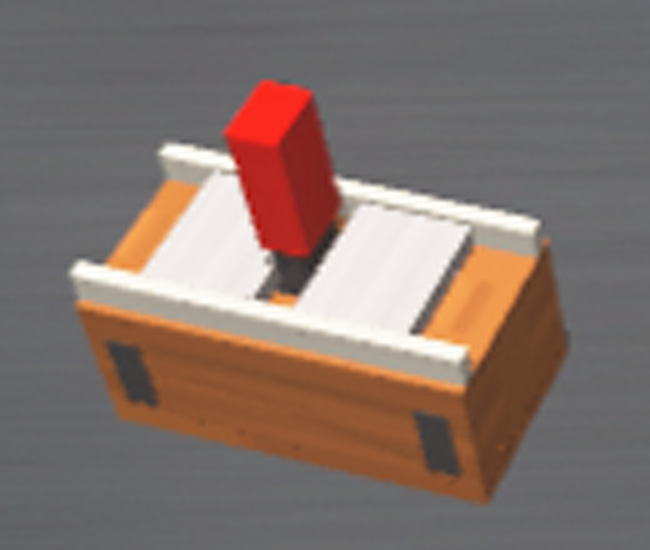

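The top zoom shows the pin's handle top centred at z1 (350,213), which is image (430,207.6). The rails run about 17° off the image rows. The second zoom shows the pin upright, with the rails standing just above the jaws.

```bash
cat >> h.py <<'E'
from scipy.spatial.transform import Rotation as Ro
def to_tool(p,s=None):
    s=s or ctrl.get_state();R=Ro.from_rotvec(s['tool_rot']).as_matrix()
    return np.round(R.T@(np.array(p)-s['position'])*1000,1)
def yaw(s=None): 
    s=s or ctrl.get_state();R=Ro.from_rotvec(s['tool_rot']).as_matrix();return np.degrees(np.arctan2(R[1,1],R[0,1])),R.round(3).tolist()
E
python3 - <<'E'
from m import *
print('pin top',onz(t,430,207.6,.13),'pail',onz(t,183,267,.07))
print('pailtop scene',onz(s,432,196,.07))
o1,d1=ray(t,430,207.6);o2,d2=ray(s,130+271/5,190+110/5)
k=np.linalg.lstsq(np.c_[d1,-d2],o2-o1,rcond=None)[0];print('tri',o1+k[0]*d1,o2+k[1]*d2)
for a,b in(((148,97),(522,210)),((97,256),(478,370)),((330,168),(315,245)),((383,180),(362,258))):
    f=lambda q:onz(t,360+q[0]/5,165+q[1]/5,.08)[:2]
    d=f(b)-f(a);print(np.degrees(np.arctan2(d[1],d[0])),np.linalg.norm(d))
print('block centre',onz(t,360+311/5,165+233/5,.08))
print(yaw(),to_tool([.5,.33,.25]),to_tool([.59,-.2,.2]),to_tool([.59,-.2,.2])-to_tool([.5,.33,.25]))
E
```

```text
pin top [ 0.57603144 -0.19744019  0.13      ] pail [0.48699345 0.21345783 0.07      ]
pailtop scene [0.48899612 0.21462874 0.07      ]
tri [ 0.57636037 -0.19815637  0.1268242 ] [ 0.57621642 -0.19705719  0.12656141]
-107.83748676004524 0.13266708361015928
-107.63006047069834 0.13456667573719314
167.45562891405507 0.0268586498215315
163.38509225980465 0.02766886580991208
block centre [ 0.57458956 -0.19526278  0.08      ]
(np.float64(72.94009596732438), [[-0.956, 0.293, -0.0], [0.293, 0.956, -0.002], [-0.0, -0.002, -1.0]]) [-381.1 -187.4  -28.1] [-622.6 -667.6   22.8] [-241.5 -480.2   50.9]
```

```bash
python3 -m crank '[[[-34,-17,-2.5,0,-1],[-34,-17,-2.5,0,-1],[-34,-17,-2.5,0,-1],[-34,-17,-2.5,0,-1],[-34,-17,-2.5,0,-1],[-34,-17,-2.5,0,-1],[-34,-17,-2.5,0,-1],[-34,-17,-2.5,0,-1],[-34,-17,-2.5,0,-1],[-34,-17,-2.5,0,-1]]]' 30
python3 -m crank '[[[-24,-33,0,0,-1],[-24,-33,0,0,-1],[-24,-33,0,0,-1],[-24,-33,0,0,-1],[-24,-33,0,0,-1],[-24,-33,0,0,-1],[-24,-33,0,0,-1],[-24,-33,0,0,-1],[-24,-33,0,0,-1],[-24,-33,0,0,-1]]]'
python3 -m crank '[[[-8,-33,0,0,-1],[-8,-33,0,0,-1],[-8,-33,0,0,-1],[-8,-33,0,0,-1],[-8,-33,0,0,-1],[0,0,0,0.12,-1],[0,0,0,0.12,-1],[0,0,0,0.12,-1],[0,0,0,0.12,-1],[0,0,0,0.12,-1]]]'
python3 -m crank '[[[0,0,0,0.12,-1],[0,0,0,0.12,-1],[0,0,0,0.12,-1],[0,0,0,0.12,-1],[0,0,0,0.12,-1],[0,0,0,0.12,-1],[0,0,0,0.12,-1],[0,0,0,0.12,-1],[0,0,0,0,-1],[0,0,0,0,-1]]]'
python3 - <<'E'
from h import *
s=ctrl.get_state();print(s['time'],s['position'],s['joint_positions'],yaw(s)[0],to_tool([.575,-.1965,.18],s))
im=get_image('wrist');print(np.round(im['T_tool_cam'],3).tolist(),im['fx'],im['cx'],im['cy']);save(im,'w1.png');np.save('w1.npy',im,allow_pickle=True)
E
```

```text
time: 0.93
position: [0.4668, 0.3575, 0.2474]
tool_rot: [-0.466, -3.107, 0.0]
ft_force: [0.5, 0.7, 0.4]
grip_width: 1.001
grip_force: 0.0
time: 1.77
position: [0.5986, -0.0286, 0.2474]
tool_rot: [-0.466, -3.107, -0.0]
ft_force: [0.7, -0.3, -0.5]
grip_width: 0.998
grip_force: 0.0
time: 2.6
position: [0.5881, -0.1962, 0.247]
tool_rot: [-1.372, -2.825, 0.0]
ft_force: [-0.4, 0.6, -0.2]
grip_width: 0.999
grip_force: 0.0
time: 3.43
position: [0.5882, -0.196, 0.2471]
tool_rot: [-2.513, -1.885, 0.001]
ft_force: [-0.3, -0.7, 0.2]
grip_width: 0.999
grip_force: 0.0
3.4333 [ 0.58816268 -0.19602037  0.2471412 ] [-0.34459716  0.30117393  0.77875932  1.51859409 -0.21239028  1.40980073
  0.1624617 ] -16.237790698784334 [ -4.1 -12.5  67.2]
[[-0.0, -0.966, -0.257, 0.069], [1.0, -0.0, 0.001, -0.0], [-0.001, -0.257, 0.966, -0.162], [0.0, 0.0, 0.0, 1.0]] 371.64829954431775 314.5344007070842 240.20748398650233
```

View pics/w1.png

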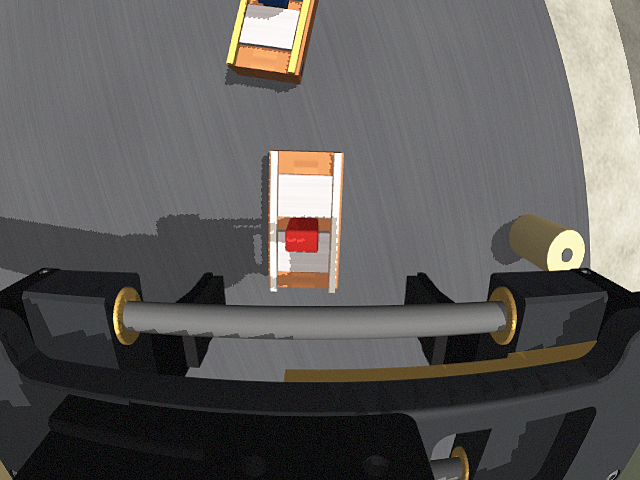

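The wrist view shows the red block well aligned with the tool, with the handle at about (302,236). I'll refine the pin position from this view.

```bash
python3 - <<'E'
from m import *
im=ld('w1');s=ctrl.get_state();R=Ro.from_rotvec(s['tool_rot']).as_matrix();T=np.array(im['T_tool_cam'])
def wr(u,v,z):
    a=np.array([u-im['cx'],v-im['cy']]);r=np.hypot(*a);th=r/im['fx'];d=np.r_[a/r*np.sin(th),np.cos(th)]
    o=R@T[:3,3]+s['position'];d=R@T[:3,:3]@d;return o+d*(z-o[2])/d[2]
m=masks(im)['red'];V=im['pixels'][...,0]
c=blob(m);x,y,w,h=cv2.boundingRect(c);print(x,y,w,h);print(V[y-1:y+h+1:2,x-1:x+w+1:3])
tt=blob(m&(V>220)) if (m&(V>220)).any() else c
r=cv2.minAreaRect(tt);print(r,wr(*r[0],.13))
E
```

```text
286 218 32 34
[[169 172 192 124 173 146 101 194 104 183 147 179]
 [166 167 124 131 110 107 112 107 111 112 104 150]
 [165 149 126 128 128 108 108 109 111 110 114 145]
 [163 132 124 128 108 109 108 111 116 110 113 143]
 [162 114 129 130 131 104 112 107 112 109 111 126]
 [164 123 115 136 133 110 115 111 116 110 107 127]
 [143 132 119 110 111 107 103 108 104 102 103 131]
 [ 78 196 200 202 200 196 198 193 183 182 182 107]
 [125 216 212 215 213 212 216 220 214 215 219 143]
 [131 209 209 211 209 208 212 213 210 209 215 159]
 [123 226 205 205 207 209 204 210 214 210 216 150]
 [129 246 238 255 235 236 255 207 211 210 214 147]
 [137 250 254 199 255 255 199 208 206 209 214 145]
 [189 206 209 210 205 206 203 208 206 211 213 168]
 [194 203 203 211 205 206 210 205 204 206 213 164]
 [135 208 205 201 203 205 207 208 208 202 212 163]
 [186 205 208 199 206 206 204 202 206 205 213 164]
 [255 183 182 251 188 167 255 171 177 185 197 178]]
((286.1000061035156, 239.2000274658203), (2.2360680103302, 0.8944271206855774), 63.43495178222656) [ 0.56564557 -0.19390244  0.13      ]
```

```bash
python3 - <<'E'
from m import *
im=ld('w1');s=ctrl.get_state();R=Ro.from_rotvec(s['tool_rot']).as_matrix();T=np.array(im['T_tool_cam'])
def wr(u,v,z):
    a=np.array([u-im['cx'],v-im['cy']]);r=np.hypot(*a);th=r/im['fx'];d=np.r_[a/r*np.sin(th),np.cos(th)]
    o=R@T[:3,3]+s['position'];d=R@T[:3,:3]@d;return o+d*(z-o[2])/d[2]
p=wr(302,241.5,.13);print(p,to_tool([p[0],p[1],.09]),to_tool([.576,-.1975,.09]))
E
```

```text
[ 0.57701423 -0.19914641  0.13      ] [ -6.1  -9.8 157.2] [ -4.8 -11.2 157.2]
```

```bash
python3 -m crank '[[[-5.2,-10.7,0,0.025,-1],[0,0,30,0,-1],[0,0,35,0,-1],[0,0,35,0,-1],[0,0,30,0,-1],[0,0,15,0,-1],[0,0,8,0,-1],[0,0,0,0,-1]]]' 30
python3 -m crank '[[[0,0,0,0,0.9],[0,0,0,0,0.9],[0,0,0,0,0.9],[0,0,0,0,0.9],[0,0,0,0,0.9],[0,0,0,0,0.9],[0,0,0,0,0.9]]]' 30
```

```text
time: 4.15
position: [0.5754, -0.1978, 0.0927]
tool_rot: [-2.536, -1.85, 0.004]
ft_force: [-0.3, -0.3, 0.9]
grip_width: 1.003
grip_force: 0.0
time: 4.73
position: [0.5767, -0.1981, 0.0948]
tool_rot: [2.539, 1.849, 0.001]
ft_force: [-0.5, -0.4, -0.1]
grip_width: 0.554
grip_force: 0.0
```

```bash
python3 -m crank '[[[0,0,0,0,0.9],[0,0,0,0,0.9],[0,0,0,0,0.9],[0,0,0,0,0.9],[0,0,0,0,0.9],[0,0,0,0,0.9]]]' 30; python3 -c "
from h import *
s=ctrl.get_state();print(s['ft_force'],yaw(s))"
```

```text
time: 5.23
position: [0.5767, -0.1982, 0.0945]
tool_rot: [2.539, 1.849, 0.0]
ft_force: [0.0, 0.3, -0.2]
grip_width: 0.295
grip_force: 30.0
[ 0.01603251  0.26264751 -0.16437258] (np.float64(-17.87050367149303), [[0.307, 0.952, 0.0], [0.952, -0.307, 0.0], [0.0, 0.0, -1.0]])
```

```bash
python3 -m crank '[[[3,0,0,0,0.9],[3,0,0.1,0,0.9],[3,0,0.2,0,0.9],[3,0,0.3,0,0.9],[3,0,0.4,0,0.9],[3,0,0.5,0,0.9],[3,0,0.6,0,0.9],[0,0,0,0,0.9],[0,0,0,0,0.9]]]'
python3 - <<'E'
from h import *
s=ctrl.get_state();print(s['ft_force'],s['torque'])
im=get_image('scene');a=cv2.resize(im['pixels'][190:300,130:260],None,fx=5,fy=5,interpolation=cv2.INTER_CUBIC);cv2.imwrite('pics/r1.png',a[...,::-1])
E
```

```text
time: 5.98
position: [0.5823, -0.1818, 0.0937]
tool_rot: [2.539, 1.845, -0.005]
ft_force: [-3.1, -5.0, 6.3]
grip_width: 0.292
grip_force: 30.0
[-3.10120998 -5.01116153  6.28310942] [-1.47139179  0.97676886  0.00357921]
```

View pics/r1.png

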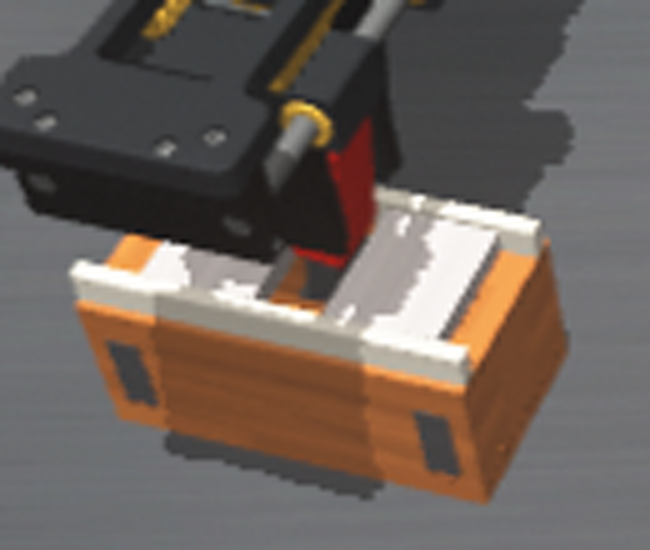

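The view shows the handle leaning to +y and the near jaw pushed back: its outer edge moved from about x=470 to x=500 in the crop. I'll push a little further, then rock the other way.

```bash
python3 -m crank '[[[2,0,0.2,0,0.9],[2,0,0.2,0,0.9],[0,0,0,0,0.9],[0,0,0,0,0.9]]]'
python3 -m crank '[[[-5,0,-0.8,0,0.9],[-5,0,-0.7,0,0.9],[-5,0,-0.5,0,0.9],[-5,0,-0.4,0,0.9],[-5,0,-0.1,0,0.9],[-3,0,0,0,0.9],[-3,0,0.1,0,0.9],[-3,0,0.2,0,0.9],[-3,0,0.3,0,0.9],[-3,0,0.4,0,0.9]]]'
python3 -m crank '[[[-3,0,0.5,0,0.9],[-3,0,0.6,0,0.9],[-2,0,0.2,0,0.9],[-2,0,0.2,0,0.9],[0,0,0,0,0.9],[0,0,0,0,0.9],[0,0,0,0,0.9]]]'
python3 - <<'E'
from h import *
s=ctrl.get_state();print(s['ft_force'],s['torque'],np.linalg.norm(s['position'][:2]-np.array([.5767,-.1982])))
im=get_image('scene');a=cv2.resize(im['pixels'][190:300,130:260],None,fx=5,fy=5,interpolation=cv2.INTER_CUBIC);cv2.imwrite('pics/r2.png',a[...,::-1])
E
```

```text
time: 6.37
position: [0.5834, -0.1783, 0.0932]
tool_rot: [2.539, 1.845, -0.005]
ft_force: [-3.5, -5.6, 4.0]
grip_width: 0.298
grip_force: 30.0
time: 7.2
position: [0.5732, -0.2095, 0.094]
tool_rot: [-2.536, -1.85, -0.006]
ft_force: [1.3, 7.7, 3.6]
grip_width: 0.292
grip_force: 30.0
time: 7.78
position: [0.5701, -0.2198, 0.0926]
tool_rot: [-2.537, -1.85, -0.005]
ft_force: [2.5, 6.0, 3.2]
grip_width: 0.301
grip_force: 30.0
[2.48731765 5.96578329 3.21569872] [ 1.59186113 -0.21932395 -0.00540628] 0.02258500844059535
```

View pics/r2.png

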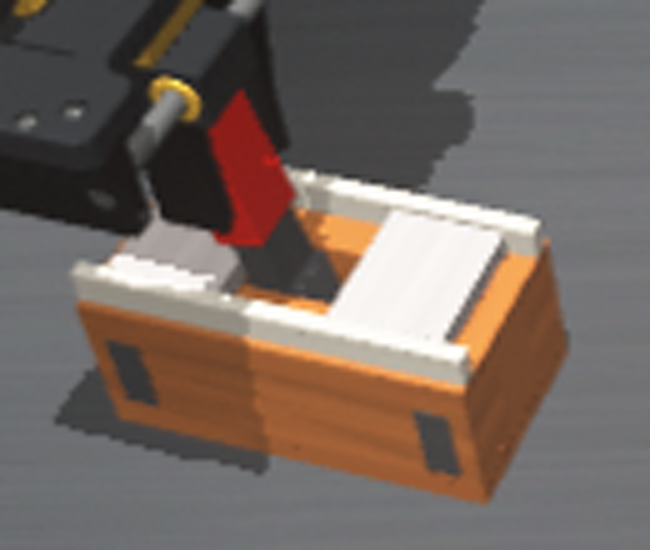

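The view shows the pin leaning to the other side with both jaws well back and the shoulder exposed. I'll centre it and lift.

```bash
python3 -m crank '[[[5,0,-1,0,0.9],[5,0,-0.7,0,0.9],[5,0,-0.5,0,0.9],[5,0,-0.3,0,0.9],[5,0,0,0,0.9],[0,0,0,0,0.9],[0,0,0,0,0.9]]]' 40
python3 -m crank '[[[0,0,-3,0,0.9],[0,0,-4,0,0.9],[0,0,-4,0,0.9],[0,0,-4,0,0.9]]]'
python3 -m crank '[[[0,0,-8,0,0.9],[0,0,-10,0,0.9],[0,0,-10,0,0.9],[0,0,-15,0,0.9],[0,0,-20,0,0.9],[0,0,-20,0,0.9],[0,0,-20,0,0.9],[0,0,-20,0,0.9],[0,0,-10,0,0.9],[0,0,0,0,0.9]]]'
python3 - <<'E'
from h import *
s=ctrl.get_state();print(s['ft_force'],s['position'],to_tool([.488,.214,s['position'][2]],s))
im=get_image('scene');a=im['pixels'][60:300,60:360];a=cv2.resize(a,None,fx=2,fy=2);cv2.imwrite('pics/l1.png',a[...,::-1])
E
```

```text
time: 8.42
position: [0.5758, -0.2004, 0.0947]
tool_rot: [2.539, 1.847, -0.004]
ft_force: [-2.8, -4.8, 1.7]
grip_width: 0.298
grip_force: 40.0
time: 8.75
position: [0.5774, -0.1963, 0.11]
tool_rot: [-2.537, -1.85, -0.004]
ft_force: [0.5, 0.4, -1.6]
grip_width: 0.297
grip_force: 40.0
time: 9.58
position: [0.5781, -0.1988, 0.246]
tool_rot: [2.536, 1.847, 0.007]
ft_force: [0.8, 0.0, -1.2]
grip_width: 0.295
grip_force: 40.0
[ 0.76158359  0.03576897 -1.20706455] [ 0.57813534 -0.19881582  0.24602502] [ 365.2 -212.5   -0.8]
```

View pics/l1.png

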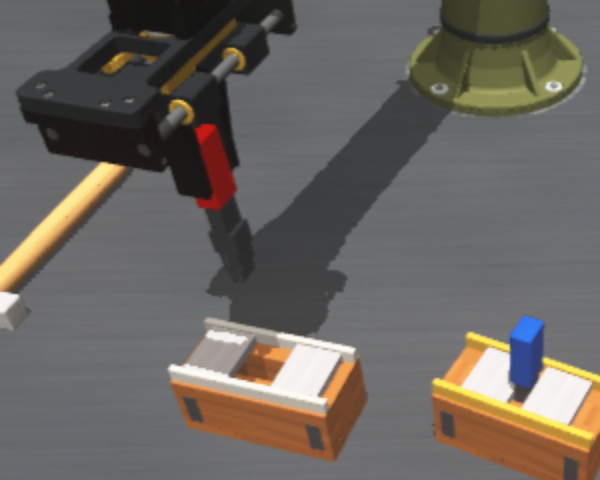

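The pin is out of the block and hangs from the grip with a slight tilt, and both jaws are back. I'll carry it to the pail, aiming near the pail's near wall.

```bash
python3 -m crank '[[[10,-6,0,0,0.9],[18,-12,0,0,0.9],[25,-16,0,0,0.9],[25,-16,0,0,0.9],[25,-16,0,0,0.9],[25,-16,0,0,0.9],[25,-16,0,0,0.9],[25,-16,0,0,0.9],[25,-16,0,0,0.9],[25,-16,0,0,0.9]]]'
python3 -m crank '[[[25,-16,0,0,0.9],[25,-16,0,0,0.9],[25,-16,0,0,0.9],[18,-12,0,0,0.9],[8,-6,0,0,0.9],[0,0,0,0,0.9],[0,0,0,0,0.9]]]'
python3 - <<'E'
from h import *
s=ctrl.get_state();print(s['position'],to_tool([.488,.214,.1],s),yaw(s)[0])
im=get_image('scene');T=im['pixels'][60:280,300:560];t=get_image('top')['pixels'][160:380,70:330]
cv2.imwrite('pics/p1.png',cv2.resize(np.hstack([T,t]),None,fx=1.5,fy=1.5)[...,::-1])
E
```

```text
time: 10.47
position: [0.5056, 0.0658, 0.2411]
tool_rot: [-2.538, -1.85, 0.003]
ft_force: [0.7, -0.2, -1.5]
grip_width: 0.294
grip_force: 40.0
time: 11.05
position: [0.4754, 0.1792, 0.2418]
tool_rot: [2.538, 1.849, -0.003]
ft_force: [0.2, -1.3, -1.6]
grip_width: 0.297
grip_force: 40.0
[0.47539497 0.17916351 0.24175594] [ 37.3   1.4 141.7] -17.84859292831284
```

View pics/p1.png

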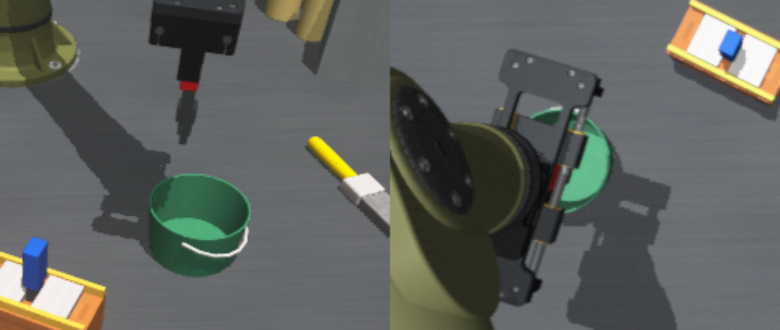

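```bash
python3 - <<'E'
from m import *
print(onz(s,300+183/1.5,60+139/1.5,.158), onz(s,300+188/1.5,60+90/1.5,.225))
E
```

```text
[0.4803632  0.18487569 0.158     ] [0.48832322 0.17834713 0.225     ]
```

The foot is about 30 mm on the near side of the pail's centre, as planned. Lowering now.

```bash
python3 -m crank '[[[0,0,15,0,0.9],[0,0,20,0,0.9],[0,0,20,0,0.9],[0,0,20,0,0.9],[0,0,20,0,0.9],[0,0,20,0,0.9],[0,0,15,0,0.9],[0,0,8,0,0.9],[0,0,4,0,0.9],[0,0,0,0,0.9]]]'
python3 -m crank '[[[0,0,2,0,0.9],[0,0,2,0,0.9],[0,0,2,0,0.9],[0,0,1,0,0.9],[0,0,0,0,0.9]]]'
```

```text
time: 11.98
position: [0.4759, 0.1789, 0.1002]
tool_rot: [2.541, 1.847, -0.001]
ft_force: [0.2, 0.6, -2.3]
grip_width: 0.295
grip_force: 40.0
time: 12.4
position: [0.4758, 0.1801, 0.0936]
tool_rot: [-2.539, -1.85, -0.0]
ft_force: [0.5, -0.2, -1.6]
grip_width: 0.292
grip_force: 40.0
```

```bash
python3 -m crank '[[[0,0,1,0,0.9],[0,0,1,0,0.9],[0,0,1,0,0.9],[0,0,0,0,0.9]]]'
python3 -m crank '[[[0,0,1,0,0.9],[0,0,1,0,0.9],[0,0,0,0,0.9]]]'
```

```text
time: 12.73
position: [0.4757, 0.18, 0.0904]
tool_rot: [-2.539, -1.849, 0.0]
ft_force: [-0.5, -0.3, -2.5]
grip_width: 0.298
grip_force: 40.0
time: 12.98
position: [0.476, 0.1801, 0.0887]
tool_rot: [-2.54, -1.849, -0.0]
ft_force: [-0.4, 0.4, -0.4]
grip_width: 0.298
grip_force: 40.0
```

```bash
python3 -m crank '[[[0,0,0,0,0.2],[0,0,0,0,0.2],[0,0,0,0,0.2],[0,0,0,0,0.2],[0,0,0,0,0.2],[0,0,0,0,0.2],[0,0,-6,0,0.2],[0,0,-15,0,0.2],[0,0,-20,0,0.2],[0,0,-30,0,0.2]]]'
python3 -m crank '[[[0,0,-30,0,0.2],[0,0,-30,0,0.2],[-20,0,0,0,0.2],[-35,0,0,0,0.2],[-35,0,0,0,0.2],[-35,0,0,0,0.2],[-25,0,0,0,0.2],[0,0,0,0,0.2],[0,0,0,0,0.2],[0,0,0,0,0.2]]]'
python3 - <<'E'
from h import *
T=get_image('scene')['pixels'][150:300,130:520];t=get_image('top')['pixels'][150:330,100:490]
cv2.imwrite('pics/f1.png',cv2.resize(np.vstack([T,t]),None,fx=1.75,fy=1.75)[...,::-1])
E
```

```text
time: 13.82
position: [0.4743, 0.1792, 0.1588]
tool_rot: [-2.54, -1.849, 0.007]
ft_force: [0.4, 0.6, -0.0]
grip_width: 0.397
grip_force: 0.0
time: 14.65
position: [0.43, 0.038, 0.22]
tool_rot: [-2.539, -1.85, -0.002]
ft_force: [-0.2, -0.5, 0.4]
grip_width: 0.401
grip_force: 0.0
```

View pics/f1.png

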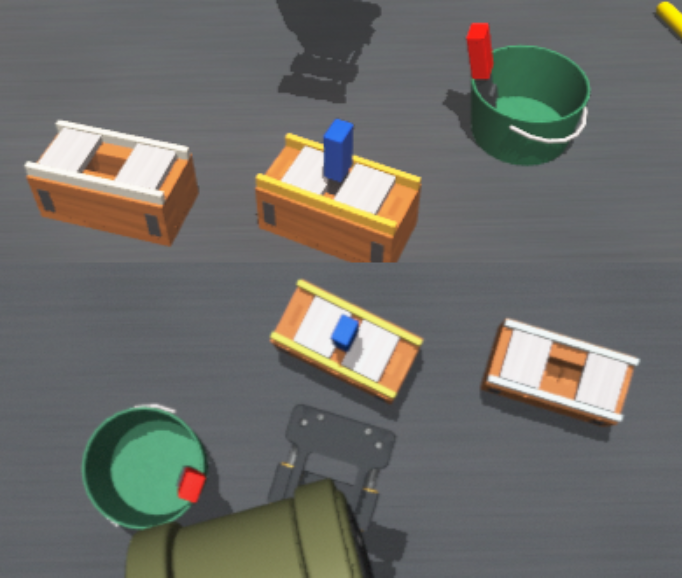

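The pin stands foot down in the pail, leaning on the rim with its handle at (480,50) in the picture. The blue pin is untouched and the arm is clear.

```bash
python3 -c "
from h import *
print(job.close_job())"
```

```text
the job is handed in; nothing more can be done
None
```

The red pin was rocked until both jaws were clear, pulled straight up, and placed foot down in the green pail, where it leans on the rim; the blue pin was left alone, and the job was handed in at about 15 s of the 40 s allowed.

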